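# Take a photometer reading: click the filter over and hold the shutter open at the mark

### The arm

A 6-joint arm with a two-finger parallel gripper is mounted at the origin on the work surface. World frame = base frame: x ahead of the robot, y to its left, z up, the work surface at z = 0. Lengths are in m, angles in rad, forces in N, time in s.
With the tool pointing down it reaches from about 0.25 to 0.725 m from the base axis. Payload 4 kg.
Tool frame: the origin (TCP) lies between the finger pads; the fingertips stand 25 mm ahead of it and the grasp point (between the pads) lies 6 mm ahead of it; z points along the fingers, x is the direction in which the jaws open and shut, and the axes are right-handed (so a half turn about z gives the same grasp; the last joint's range is limited). The gripper opens to 85 mm and grips with 20 to 120 N. Pads are 22 mm wide; open, the fingers measure 114 mm over their backs; the gripper's body (76 mm by 85 mm) begins 54 mm behind the grasp point. The pads swing forward as they close: fully open they stand 13 mm farther back than shut.
Start: joints at [1.24, 0.241, 0.005, 1.335, 0, 1.571], TCP at [0.162, 0.473, 0.256] pointing down, gripper open.
Joint ranges: [-2.72, 2.72], [-1.05, 1.87], [-1.09, 1.28], [-1.99, 2.15], [-1.42, 1.44], [-3.14, 3.14]. Speed limits (rad/s): [2.79, 2.79, 3.14, 3.14, 3.14, 3.14].

### API

Orientations are given as a rotation vector (axis times angle).
In Python, from workcell import robot gives the robot as it stands.
- The arm moves only by the shell command python3 -m pendant 'ROWS'. ROWS is JSON, a list of rows, each an object with "angular": the turn, a rotation vector about the tool's x, y, z in degrees, a list of three; "travel": the shift along the tool's x, y, z in m, a list of three; "grip": the closure in counts, from 0 (fully open) to 255 (shut). In form: [{"angular": [wx, wy, wz], "travel": [dx, dy, dz], "grip": grip}, ...]. A call has 1 to 10 rows; each row shifts and turns the commanded pose from where the row before left it, along the tool's axes as they then stand; what a row does not reach is not made up. A row lasts 1/12 s, in which the tool goes at most 41.7 mm and 7.16 degrees, less where a joint would pass 70% of its speed; a pose out of reach is approached as far as the arm can. A call is refused whole if a number of a shift passes 0.0417 or a number of a turn 7.16, either way. A call with a gripper value outside its range is refused whole. The fingers move at their own pace and stop on an object; the grip force is fixed at half the most. Time passes only in rows, so rows that do not move let the fingers close. It gives the time, the measured TCP pose, the force and the opening at its end, in the units of the state.
- robot.read_state(): the state, without advancing time (a new reading comes with each control period).
- robot.get_image(name): name is "side" or "top"; returns a dict with "pixels" (384x512x3 uint8, red, green, blue), "K" (3x3 intrinsics, pixels), "R" (3x3) and "t" (3): a world point X has camera coordinates R X + t. Camera axes: x right, y down, z forward; pixel columns grow to the right and rows downward; lengths in m; the calibration is good to about 2 mm. A picture is of the moment at which its call begins. There is no depth.
- robot.close_job(): hands the job in, once; it reports no verdict.
The state is a dict: "time_s": time; "joint_positions": joint angles; "qd": joint speeds; "joint_efforts": joint torques, N m; "tcp_pos": TCP position; "eef_rot": TCP orientation; "ft_force": force on the tool from outside, world axes, zero at the start; "moment": the same for the moment, N m; "finger_gap": opening from 0.0 (shut) to 1.0 (fully open).
Only numpy, scipy, OpenCV 4.12 (cv2) and the standard library are available. Lean on these libraries where they do the work, as an engineer would, in place of code of your own. Each camera call takes 0.05 s, during which the arm holds its last target. There are 200 camera calls.

### The job

Turn the photometer's filter knob clockwise until it clicks over into its second position and leave it there. Then pull the shutter slide out by its upright tab, against its spring, until the front edge of its steel strip is level with the white line on the index block, and keep holding it there with the gripper: the job finishes while you hold the slide at the line, it must not be let go. Leave the glassware and other things on the deck and bench where they stand.

Things in the scene. Friction and masses are not known exactly. Their poses are not given: they have to be found in the camera images.
- photometer: bench photometer, fixed. Origin: centre of its underside on the bench; x to its back (away from its user), y to its left, z up. A low deck 200 (x) x 340 (y) mm with its top at z 60 mm; at its left end (y 50 to 170 mm) stands the optical head, top at z 123 mm. On the deck: the filter knob near the right front corner (axis at x -45, y -115 mm), the shutter slide behind it and the index block beside the slide.
- filter_knob (a joint): angle of the filter knob (rad): 0 = first filter; it grows as the knob is turned clockwise seen from above. A spring detent holds it: it resists with about 0.1 N m at first, less towards the middle; let go before about 0.53 it springs back, past that it snaps over and rests against its stop at 1.05 = second filter.
- filter_knob_grip (a point): centre of the part of the knob to grip, on its vertical axis, 37 mm above the deck (z 97 mm). The grip is an upright black bar 42 mm long (along this point's x), 14 mm thick (its y) and 32 mm tall, its top 7 mm above this point, on a disc 44 mm across over a flat round base 68 mm across. The point turns with the knob; at 0 its x is parallel to the photometer's x. A white line on top points to the white dot of the chosen filter.
- shutter (a joint): how far the shutter slide is pulled out (m): 0 = home in the head, stop at 0.062. It moves along the photometer's -y (to the right, out of the head). A spring pulls it home all the time: about 5 N at home, 10 N at 0.045; let go, it springs back.
- shutter_grip (a point): point on the slide's upright black grip tab, 91 mm above the bench. The tab is 30 mm (photometer's x) x 14 mm (y, the way of pulling) in plan and stands 45 mm tall on the strip; its top is 21 mm above this point, its foot (top of the strip) 24 mm below. At home the tab's centre is at photometer x 35, y -5 mm, 55 mm from the head. Axes as the photometer's.
- shutter_edge (a point): middle of the free front edge, upper side, of the slide's flat steel strip (30 mm wide, 6 mm thick): the edge that is set to the mark. It lies 24 mm beyond the tab's centre in the way of pulling (photometer's -y). Axes as the photometer's.
- index_mark (a point): the mark: the slide-side end of the white line engraved across the dark steel index block (28 x 24 x 8 mm, line 3 mm wide, fixed on the deck just behind the slide, 7 mm gap). The line runs along the photometer's x, square to the slide's travel; the block sits at a different place along the travel each time, 28 to 46 mm of pull from home. Axes as the photometer's.
- vial: small capped amber vial, 22 mm across, 42 mm tall, standing on the photometer's deck; leave alone. Origin: centre of its underside
- cuvette: capped clear cuvette, 15 x 15 x 44 mm, standing on the photometer's deck; leave alone. Origin: centre of its underside
- beaker_big: glass beaker 76 mm across, 95 mm tall, on the bench beside the photometer; leave alone. Origin: centre of its underside
- beaker_small: glass beaker 50 mm across, 60 mm tall, on the bench beside the photometer; leave alone. Origin: centre of its underside
- reagent: amber bottle 64 mm across, 130 mm tall, on the bench beside the photometer; leave alone. Origin: centre of its underside
- jar: white jar 50 mm across, 70 mm tall, on the bench beside the photometer; leave alone. Origin: centre of its underside
- spatula: flat double-ended steel lab spatula 185 mm long lying on the bench in front of the photometer; leave alone. Origin: below its middle; x along it

How it is judged:
On the way, in this order (a step that is already met when the one before it is completed fails the run):
1. the filter knob has clicked over into its second position (value of joint filter_knob above 0.9 rad), for 0.2 s.
2. the slide is held by the gripper with its edge at the line (y of shutter_edge in the frame of index_mark between -0.005 and 0.005 m and contact force between the fingers and shutter above 1.5 N), for 0.3 s.
At the end, for the whole second after the job is handed in: The gripper's fingers hold the shutter slide (more than 1.5 N between them and the slide) with the front edge of its strip within 5 mm of the line on the index block, measured along the slide's travel, and the filter knob rests in its second position (above 0.9 rad) (all of step 2 and value of joint filter_knob above 0.9 rad); the arm keeps its last pose, push and grip.
It fails at once if a thing on the deck or bench is moved by more than 25 mm or knocked over (distance of any of vial, cuvette, beaker_big, beaker_small, reagent, jar, spatula from where it was at the start of the episode above 0.025 m or angle between any of vial, cuvette, beaker_big, beaker_small, reagent, jar's own z axis and vertical above 0.5 rad).
It also fails if it takes over 43 s, if anything falls off the work surface, if the arm or the gripper's body presses on something with over 40 N, if the wrist force passes 120 N, or if a joint passes its speed limit or range.

## Working session

There is one attempt and no reset: what is moved stays moved. The work goes in short steps, Python scripts to look and compute and a shell command to move; the robot and the scene stay as the last step left them, time stands still between calls to the robot, and variables do not carry over. Pictures are saved under pics/ and viewed, about 8 in all and at most 12, crops included, and the job is handed in when it is done.

```bash
mkdir -p pics
cat > h.py <<'E'
import numpy as np, cv2
from workcell import robot
def grab(n,f=None):
    im=robot.get_image(n); 
    if f: cv2.imwrite('pics/'+f,im['pixels'][:,:,::-1])
    return im
def ray(im,u,v,z):
    K,R,t=[np.array(im[k]) for k in('K','R','t')]
    c=-R.T@t; d=R.T@np.linalg.inv(K)@[u,v,1]
    return c+d*(z-c[2])/d[2]
def proj(im,X):
    K,R,t=[np.array(im[k]) for k in('K','R','t')]
    p=K@(R@np.array(X)+t); return p[:2]/p[2]
E
python3 - <<'E'
from h import *
a=grab('top','top0.png');b=grab('side','side0.png')
for i in(a,b): print(np.round(-np.array(i['R']).T@i['t'],3),np.round(i['R'],2).tolist(),i['K'][0][0])
s=robot.read_state();print(s)
E
```

```text
[0.523 0.054 1.06 ] [[-0.01, -1.0, -0.02], [-1.0, 0.01, -0.05], [0.05, 0.02, -1.0]] 448.2535182642538
[ 0.207 -0.397  0.551] [[0.8, -0.61, 0.0], [-0.39, -0.51, -0.77], [0.47, 0.61, -0.64]] 353.3292269966041
{'time_s': 0.1, 'joint_positions': array([ 1.23999948e+00,  2.41362573e-01,  3.83543448e-03,  1.33522453e+00,
       -3.01768645e-05,  1.57080537e+00]), 'qd': array([ 2.26748529e-04, -1.01916312e-04,  2.01236523e-03, -3.23415155e-05,
        9.61225651e-04, -9.60646827e-04]), 'joint_efforts': array([-7.54516441e-04, -3.73138368e+01,  2.53009397e+01,  1.08430570e-02,
       -6.61251943e-05,  1.35065864e-05]), 'tcp_pos': array([0.16223142, 0.47237983, 0.25548053]), 'eef_rot': array([ 2.55593783e+00,  1.82468865e+00, -2.47131372e-03]), 'ft_force': array([-0.30895549,  0.34049443, -0.31773608]), 'moment': array([-0.03259817,  0.04247147, -0.00038317]), 'finger_gap': 0.9981183595167382}
```

View pics/top0.png

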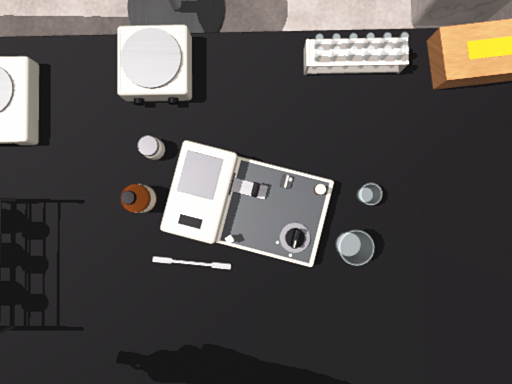

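View pics/side0.png

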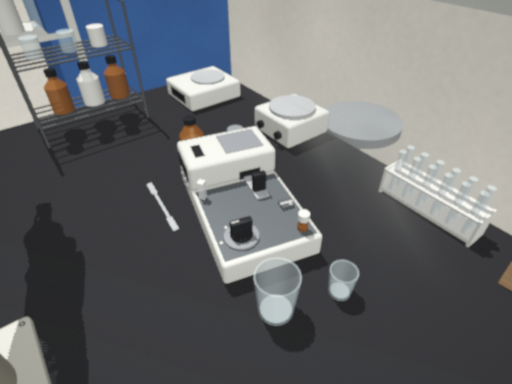

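The top view shows the photometer turned slightly, with the knob at about (295,238), the tab at about (262,190), the block at about (287,181), the vial at (320,188) and the cuvette at (230,239). I'll enlarge that area next.

Run:
```python
from h import *
a=cv2.imread('pics/top0.png')[150:270,210:340]
cv2.imwrite('pics/c0.png',cv2.resize(a,None,fx=5,fy=5,interpolation=cv2.INTER_CUBIC))
im=grab('top')
g=im['pixels'].astype(int)
# deck grey mask: neutral mid grey
m=((g.min(2)>130)).astype(np.uint8)
n,l,st,ce=cv2.connectedComponentsWithStats(m)
i=l[175,225] if l[175,225] else 0
k=[j for j in range(1,n) if st[j,4]>30 and 150<ce[j][0]<345 and 130<ce[j][1]<275]
for j in k: print(j,st[j],ce[j])
j=max(k,key=lambda j:st[j,4])
c=max(cv2.findContours((l==j).astype(np.uint8),0,2)[0],key=cv2.contourArea)
r=cv2.minAreaRect(c);print(r);print(cv2.approxPolyDP(cv2.convexHull(c),4,True)[:,0].tolist())
for p in [(332,180),(315,265),(218,243),(238,158)]: print(ray(im,*p,.06).round(3))
```

```text
41 [ 160  140  174  127 9030] [227.81572536 201.31162791]
42 [284 174   9  14  58] [287.20689655 180.05172414]
45 [315 183  11  12 102] [320.         188.54901961]
51 [148 191   7  18  55] [151.72727273 199.36363636]
56 [152 256  79  14 352] [191.23011364 262.44318182]
((246.9522247314453, 204.18319702148438), (157.5112762451172, 94.27959442138672), 14.620874404907227)
[[182, 143], [191, 141], [333, 181], [312, 265], [160, 229]]
[ 0.582 -0.099  0.06 ]
[ 0.395 -0.058  0.06 ]
[0.445 0.156 0.06 ]
[0.634 0.11  0.06 ]
```

View pics/c0.png

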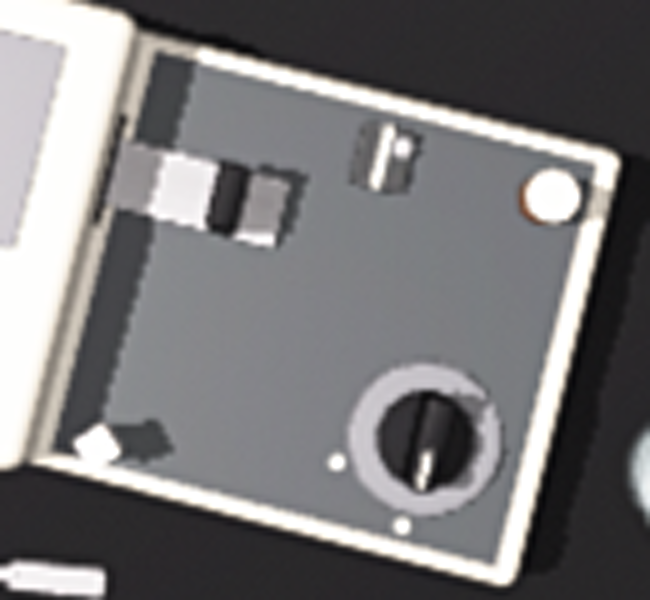

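```bash
cat > geo.py <<'E'
from h import *
def P(im,u,v,z): return ray(im,u/5+210,v/5+150,z)
def frame(im):
    c1=P(im,618,155,.06);c2=P(im,510,582,.06)
    yaw=np.arctan2(*(c1-c2)[1::-1])
    return c1,c2,yaw
E
python3 - <<'E'
from geo import *
im=grab('top')
c1,c2,yaw=frame(im);print(c1,c2,np.linalg.norm(c1-c2),np.degrees(yaw))
fl=P(im,25,462,.06);print('front edge yaw',np.degrees(np.arctan2(*(fl-c2)[1::-1]))-90)
R=lambda y:np.array([[np.cos(y),-np.sin(y)],[np.sin(y),np.cos(y)]])
k=P(im,425,440,.066)[:2]
print('knob',k)
O=(c1+c2)[:2]/2+R(yaw)@[0,.17]
print('O',O,'knob pred',O+R(yaw)@[-.045,-.115],'tab',O+R(yaw)@[.035,-.005])
for n,u,v,z in [('edge',283,210,.066),('mark',376,188,.068),('tabtop',231,170,.112),('vial',553,195,.102),('cuv',97,445,.104),('markfar',388,128,.068)]:
    w=P(im,u,v,z)[:2];print(n,w.round(4),'local',(R(yaw).T@(w-O)).round(4))
E
```

```text
[ 0.57988699 -0.10283428  0.06      ] [ 0.3915951  -0.05151032  0.06      ] 0.19516142991139004 -15.247082348153118
front edge yaw -14.386519978913356
knob [ 0.45486541 -0.01462579]
O [0.530448   0.08684382] knob pred [ 0.45678903 -0.01227407] tab [0.56290112 0.07281544]
edge [0.5571 0.0466] local [ 0.0363 -0.0318]
mark [0.5662 0.0053] local [ 0.056  -0.0692]
tabtop [0.5727 0.0687] local [ 0.0455 -0.0064]
vial [ 0.5608 -0.0683] local [ 0.07   -0.1417]
cuv [0.4568 0.1273] local [-0.0817  0.0196]
markfar [ 5.928e-01 -4.000e-04] local [ 0.083  -0.0678]
```

```bash
python3 -m pendant '[{"angular":[0,0,0],"travel":[-0.0228,0.0273,0],"grip":100},{"angular":[0,0,0],"travel":[-0.0228,0.0273,0],"grip":100},{"angular":[0,0,0],"travel":[-0.0228,0.0273,0],"grip":100},{"angular":[0,0,0],"travel":[-0.0228,0.0273,0],"grip":100},{"angular":[0,0,0],"travel":[-0.0228,0.0273,0],"grip":100},{"angular":[0,0,0],"travel":[-0.0228,0.0273,0],"grip":100},{"angular":[0,0,0],"travel":[-0.0228,0.0273,0],"grip":100},{"angular":[0,0,0],"travel":[-0.0228,0.0273,0],"grip":100}]'
python3 -m pendant '[{"angular":[0,0,0],"travel":[-0.0228,0.0273,0],"grip":100},{"angular":[0,0,0],"travel":[-0.0228,0.0273,0],"grip":100},{"angular":[0,0,0],"travel":[-0.0228,0.0273,0],"grip":100},{"angular":[0,0,0],"travel":[-0.0228,0.0273,0],"grip":100},{"angular":[0,0,0],"travel":[-0.0228,0.0273,0],"grip":100},{"angular":[0,0,0],"travel":[-0.0228,0.0273,0],"grip":100},{"angular":[0,0,0],"travel":[-0.0228,0.0273,0],"grip":100},{"angular":[0,0,0],"travel":[-0.0228,0.0273,0],"grip":100},{"angular":[0,0,-4.2],"travel":[0,0,0.02],"grip":100},{"angular":[0,0,0],"travel":[0,0,0.02],"grip":100}]'
```

```text
time_s: 0.87
tcp_pos: [0.3101, 0.2278, 0.2563]
eef_rot: [2.556, 1.826, 0.0]
ft_force: [0.8, 0.1, -0.0]
finger_gap: 0.608
time_s: 1.7
tcp_pos: [0.4589, -0.0161, 0.2165]
eef_rot: [2.489, 1.914, 0.004]
ft_force: [0.3, -0.4, -0.5]
finger_gap: 0.604
```

```bash
python3 -m pendant '[{"angular":[0,0,0],"travel":[0.0017,-0.0035,0.03],"grip":100},{"angular":[0,0,0],"travel":[0,0,0.03],"grip":100},{"angular":[0,0,0],"travel":[0,0,0.02],"grip":100},{"angular":[0,0,0],"travel":[0,0,0],"grip":100}]'; python3 -c "
from h import *
im=grab('side');g=im['pixels'][120:310,140:370]
cv2.imwrite('pics/s1.png',cv2.resize(g[:,:,::-1],None,fx=3,fy=3,interpolation=2))"
```

```text
time_s: 2.03
tcp_pos: [0.4504, -0.0115, 0.1321]
eef_rot: [-2.484, -1.914, 0.011]
ft_force: [-0.6, 0.8, 0.7]
finger_gap: 0.606
```

View pics/s1.png

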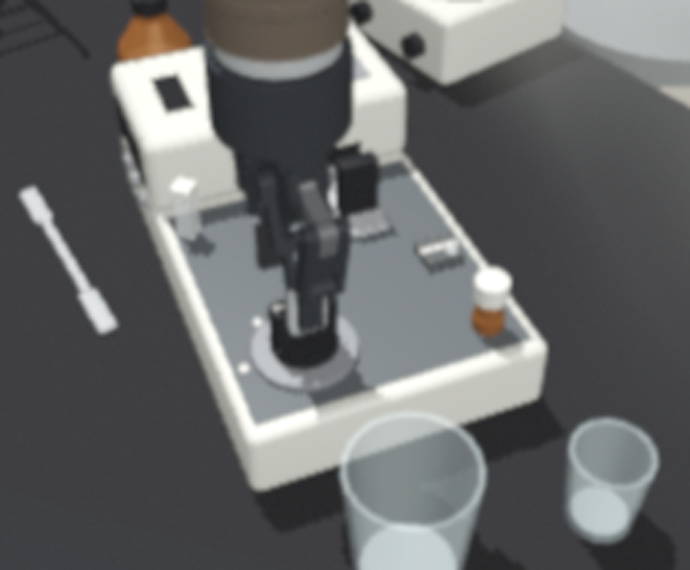

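The side view shows the fingers just above the bar: the near finger is at about (305,310) and the knob base at about (303,350), both in crop pixels. I'll correct by about 5 mm in x and descend.

```bash
python3 -m pendant '[{"angular":[0,0,0],"travel":[0,0,0],"grip":100},{"angular":[0,0,0],"travel":[0,0,0],"grip":100}]'; python3 -c "
from h import *
s=robot.read_state();print(s['joint_positions'].round(3),s['tcp_pos'],s['ft_force'])"
```

```text
time_s: 2.25
tcp_pos: [0.4555, -0.0115, 0.138]
eef_rot: [2.487, 1.917, 0.004]
ft_force: [0.6, 0.6, -0.3]
finger_gap: 0.612
[-0.025  0.243 -0.318  1.006 -0.     0.232] [ 0.45546634 -0.01147486  0.13796143] [ 0.61016444  0.55790378 -0.3224389 ]
```

```bash
python3 -m pendant '[{"angular":[0,0,0],"travel":[-0.002,0.0005,0.017],"grip":100},{"angular":[0,0,0],"travel":[0,0,0.017],"grip":100},{"angular":[0,0,0],"travel":[0,0,0],"grip":100},{"angular":[0,0,0],"travel":[0,0,0],"grip":255},{"angular":[0,0,0],"travel":[0,0,0],"grip":255},{"angular":[0,0,0],"travel":[0,0,0],"grip":255},{"angular":[0,0,0],"travel":[0,0,0],"grip":255},{"angular":[0,0,0],"travel":[0,0,0],"grip":255},{"angular":[0,0,0],"travel":[0,0,0],"grip":255}]'
```

```text
time_s: 3.0
tcp_pos: [0.4551, -0.0142, 0.104]
eef_rot: [2.487, 1.915, 0.002]
ft_force: [-1.6, -2.1, 6.1]
finger_gap: 0.148
```

```bash
python3 -m pendant '[{"angular":[0,0,5],"travel":[0,0,0],"grip":255},{"angular":[0,0,5],"travel":[0,0,0],"grip":255},{"angular":[0,0,5],"travel":[0,0,0],"grip":255},{"angular":[0,0,5],"travel":[0,0,0],"grip":255}]'
python3 -m pendant '[{"angular":[0,0,5],"travel":[0,0,0],"grip":255},{"angular":[0,0,5],"travel":[0,0,0],"grip":255},{"angular":[0,0,5],"travel":[0,0,0],"grip":255},{"angular":[0,0,5],"travel":[0,0,0],"grip":255},{"angular":[0,0,5],"travel":[0,0,0],"grip":255},{"angular":[0,0,5],"travel":[0,0,0],"grip":255},{"angular":[0,0,5],"travel":[0,0,0],"grip":255},{"angular":[0,0,4],"travel":[0,0,0],"grip":255},{"angular":[0,0,0],"travel":[0,0,0],"grip":255},{"angular":[0,0,0],"travel":[0,0,0],"grip":255}]'; python3 -c "
from h import *
s=robot.read_state();print(s['joint_positions'].round(3),s['moment'])"
```

```text
time_s: 3.33
tcp_pos: [0.4554, -0.0136, 0.104]
eef_rot: [2.785, 1.45, 0.005]
ft_force: [-1.9, 0.2, 6.1]
finger_gap: 0.152
time_s: 4.17
tcp_pos: [0.4564, -0.0129, 0.104]
eef_rot: [-3.109, -0.448, -0.009]
ft_force: [3.0, 3.5, 5.9]
finger_gap: 0.15
[-0.029  0.284 -0.366  0.916  0.002  1.256] [ 0.50197982 -0.41885975 -0.08274038]
```

```bash
python3 -m pendant '[{"angular":[0,0,0],"travel":[0,0,0],"grip":100},{"angular":[0,0,0],"travel":[0,0,0],"grip":100},{"angular":[0,0,0],"travel":[0,0,0],"grip":100},{"angular":[0,0,0],"travel":[0,0,0],"grip":100},{"angular":[0,0,0],"travel":[0,0,-0.02],"grip":100},{"angular":[0,0,0],"travel":[0,0,-0.03],"grip":100},{"angular":[0,0,0],"travel":[0,0,-0.04],"grip":100},{"angular":[0,0,-2.9],"travel":[0,0,-0.01],"grip":100}]'
python3 -m pendant '[{"angular":[0,0,-7],"travel":[0,0,0],"grip":100},{"angular":[0,0,-7],"travel":[0,0,0],"grip":100},{"angular":[0,0,-7],"travel":[0,0,0],"grip":100},{"angular":[0,0,-7],"travel":[0,0,0],"grip":100},{"angular":[0,0,-7],"travel":[0,0,0],"grip":100},{"angular":[0,0,-7],"travel":[0,0,0],"grip":100},{"angular":[0,0,-7],"travel":[0,0,0],"grip":100},{"angular":[0,0,-7],"travel":[0,0,0],"grip":100},{"angular":[0,0,0],"travel":[0,0,0],"grip":100},{"angular":[0,0,0],"travel":[0,0,0],"grip":100}]'
python3 -m pendant '[{"angular":[0,0,0],"travel":[0.0271,0.0202,0],"grip":100},{"angular":[0,0,0],"travel":[0.0271,0.0202,0],"grip":100},{"angular":[0,0,0],"travel":[0.0271,0.0202,0],"grip":100},{"angular":[0,0,0],"travel":[0.0271,0.0202,0],"grip":100},{"angular":[0,0,0],"travel":[0,0,0],"grip":100},{"angular":[0,0,0],"travel":[0,0,0],"grip":100},{"angular":[0,0,0],"travel":[0,0,0],"grip":100}]'
python3 -c "
from h import *
a=grab('top')['pixels'][150:270,200:340];b=grab('side')['pixels'][120:260,180:340]
a=cv2.resize(a,(630,540)[:2] if 0 else (350,300),interpolation=2);b=cv2.resize(b,(343,300),interpolation=2)
cv2.imwrite('pics/m2.png',np.hstack([a,b])[:,:,::-1])"
```

```text
time_s: 4.83
tcp_pos: [0.4562, -0.0138, 0.2071]
eef_rot: [3.096, 0.524, 0.01]
ft_force: [1.1, -0.2, 0.2]
finger_gap: 0.608
time_s: 5.67
tcp_pos: [0.4536, -0.0137, 0.202]
eef_rot: [-2.492, -1.912, 0.001]
ft_force: [-0.6, -0.2, 0.2]
finger_gap: 0.605
time_s: 6.25
tcp_pos: [0.5591, 0.0704, 0.2016]
eef_rot: [-2.49, -1.914, 0.003]
ft_force: [0.5, 0.5, 0.1]
finger_gap: 0.603
```

View pics/m2.png

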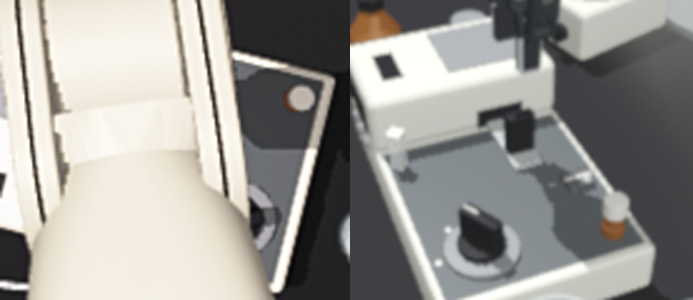

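The side view shows the knob bar swung round to the other dot. The tab is upright at about (520,130), and the deck items haven't moved. Next I'll descend over the tab and grip it.

```bash
python3 -m pendant '[{"angular":[0,0,0],"travel":[0.002,0.0025,0.03],"grip":100},{"angular":[0,0,0],"travel":[0,0,0.03],"grip":100},{"angular":[0,0,0],"travel":[0,0,0.02],"grip":100},{"angular":[0,0,0],"travel":[0,0,0.01],"grip":100},{"angular":[0,0,0],"travel":[0,0,0.01],"grip":100},{"angular":[0,0,0],"travel":[0,0,0],"grip":100},{"angular":[0,0,0],"travel":[0,0,0],"grip":100}]'; python3 -c "
from h import *
b=grab('side')['pixels'][130:250,190:350]
cv2.imwrite('pics/s3.png',cv2.resize(b,None,fx=4,fy=4,interpolation=2)[:,:,::-1])"
```

```text
time_s: 6.93
tcp_pos: [0.5631, 0.0716, 0.103]
eef_rot: [2.49, 1.915, 0.001]
ft_force: [-0.3, -0.7, -0.6]
finger_gap: 0.609
```

View pics/s3.png

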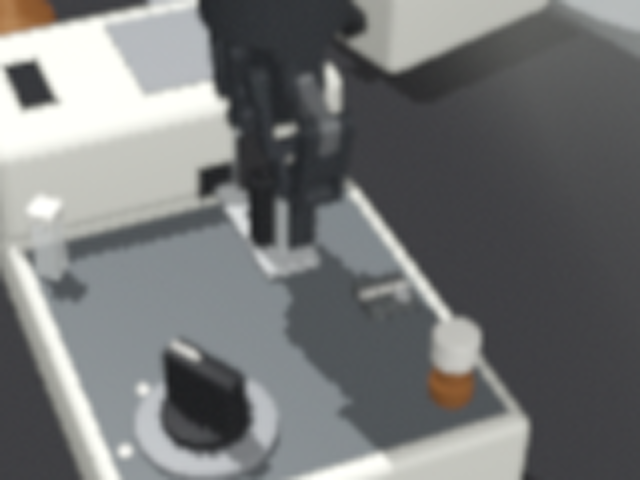

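The fingers straddle the tab. The strip's front edge runs from about (270,275) to (318,262), and the mark's slide-side end is at about (363,298). I'll grip and pull 34 mm.

```bash
python3 -m pendant '[{"angular":[0,0,0],"travel":[0,0,0],"grip":255},{"angular":[0,0,0],"travel":[0,0,0],"grip":255},{"angular":[0,0,0],"travel":[0,0,0],"grip":255},{"angular":[0,0,0],"travel":[0,0,0],"grip":255},{"angular":[0,0,0],"travel":[0,0,0],"grip":255},{"angular":[0,0,0],"travel":[0,0,0],"grip":255}]'
python3 -m pendant '[{"angular":[0,0,0],"travel":[-0.007,0,0],"grip":255},{"angular":[0,0,0],"travel":[-0.007,0,0],"grip":255},{"angular":[0,0,0],"travel":[-0.007,0,0],"grip":255},{"angular":[0,0,0],"travel":[-0.007,0,0],"grip":255},{"angular":[0,0,0],"travel":[-0.006,0,0],"grip":255},{"angular":[0,0,0],"travel":[0,0,0],"grip":255},{"angular":[0,0,0],"travel":[0,0,0],"grip":255},{"angular":[0,0,0],"travel":[0,0,0],"grip":255}]'
python3 -c "
from h import *
b=grab('side','s4full.png')['pixels'][165:225,240:320]
cv2.imwrite('pics/s4.png',cv2.resize(b,None,fx=8,fy=8,interpolation=2)[:,:,::-1])"
```

```text
time_s: 7.48
tcp_pos: [0.5632, 0.0705, 0.1035]
eef_rot: [2.489, 1.912, -0.001]
ft_force: [-1.2, -5.2, 6.6]
finger_gap: 0.156
time_s: 8.15
tcp_pos: [0.5553, 0.0413, 0.1035]
eef_rot: [-2.487, -1.916, -0.009]
ft_force: [0.8, 7.3, 5.1]
finger_gap: 0.154
```

View pics/s4.png

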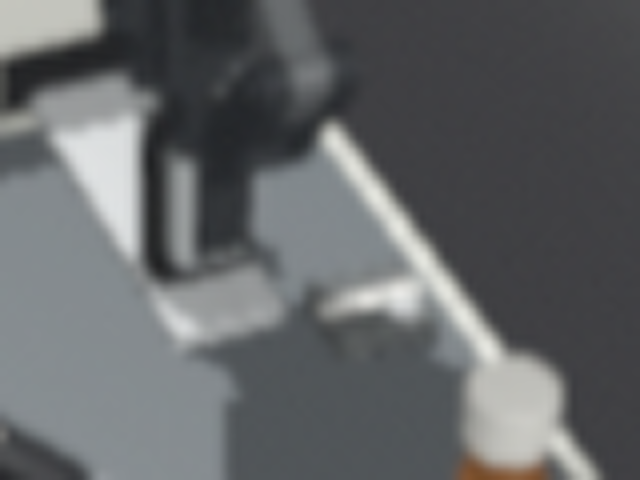

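Run:
```python
from h import *
im=grab('side');tcp=robot.read_state()['tcp_pos'];print(tcp)
yaw=np.radians(-14.8);ey=np.array([-np.sin(yaw),np.cos(yaw),0]);ex=np.array([np.cos(yaw),np.sin(yaw),0])
e=tcp.copy();e[2]=.067;e=e-.024*ey
cr=lambda X:((proj(im,X)-[240,165]+.5)*8).round()
print('edge pred px',cr(e-.015*ex),cr(e+.015*ex),'lower',cr(e-.015*ex-[0,0,.006]),cr(e+.015*ex-[0,0,.006]))
for n,u,v,z in [('edgeL',185,347,.067),('edgeR',283,316,.067),('markL',322,314,.068),('markR',410,283,.068)]:
    w=ray(im,u/8+240-.5,v/8+165-.5,z);print(n,w.round(4),'along',((w-e)@ey).round(4),'x',((w-e)@ex).round(4))
w=np.array([.5662,.0053,.068]);print('top mark',((w-e)@ey).round(4),((w-e)@ex).round(4))
```

```text
[0.55535637 0.04144319 0.10352977]
edge pred px [173. 334.] [280. 305.] lower [173. 352.] [280. 322.]
edgeL [0.5343 0.0165 0.067 ] along -0.0055 x -0.014
edgeR [0.5615 0.0106 0.067 ] along -0.0043 x 0.0138
markL [0.5692 0.0043 0.068 ] along -0.0084 x 0.0228
markR [ 5.951e-01 -2.000e-04  6.800e-02] along -0.0061 x 0.0491
top mark -0.0082 0.0197
```

```bash
python3 -m pendant '[{"angular":[0,0,0],"travel":[-0.004,0,0],"grip":255},{"angular":[0,0,0],"travel":[-0.003,0,0],"grip":255},{"angular":[0,0,0],"travel":[0,0,0],"grip":255},{"angular":[0,0,0],"travel":[0,0,0],"grip":255},{"angular":[0,0,0],"travel":[0,0,0],"grip":255},{"angular":[0,0,0],"travel":[0,0,0],"grip":255}]'
python3 - <<'E'
from h import *
im=grab('side');tcp=robot.read_state()['tcp_pos'];print(tcp)
yaw=np.radians(-14.8);ey=np.array([-np.sin(yaw),np.cos(yaw),0]);ex=np.array([np.cos(yaw),np.sin(yaw),0])
e=tcp.copy();e[2]=.067;e=e-.024*ey
b=cv2.resize(im['pixels'][165:225,240:320],None,fx=10,fy=10,interpolation=2)[:,:,::-1].copy()
cr=lambda X:tuple(int(q) for q in ((proj(im,X)-[240,165]+.5)*10).round())
for z in(.067,.061):
  for x in(-.015,.015): cv2.circle(b,cr(e+x*ex+[0,0,z-.067]),3,(0,0,255) if z>.065 else (0,255,0),-1)
cv2.circle(b,cr(e+.022*ex+[0,0,.001]),3,(255,0,0),-1);cv2.circle(b,cr(e+.050*ex+[0,0,.001]),3,(255,0,0),-1)
cv2.imwrite('pics/s5.png',b)
t=grab('top')['pixels'][150:270,200:340];cv2.imwrite('pics/t5.png',t[:,:,::-1])
E
```

```text
time_s: 8.75
tcp_pos: [0.5536, 0.035, 0.1035]
eef_rot: [-2.486, -1.916, -0.01]
ft_force: [-0.4, 8.7, 4.4]
finger_gap: 0.157
[0.5536142  0.03497    0.10356069]
```

View pics/s5.png

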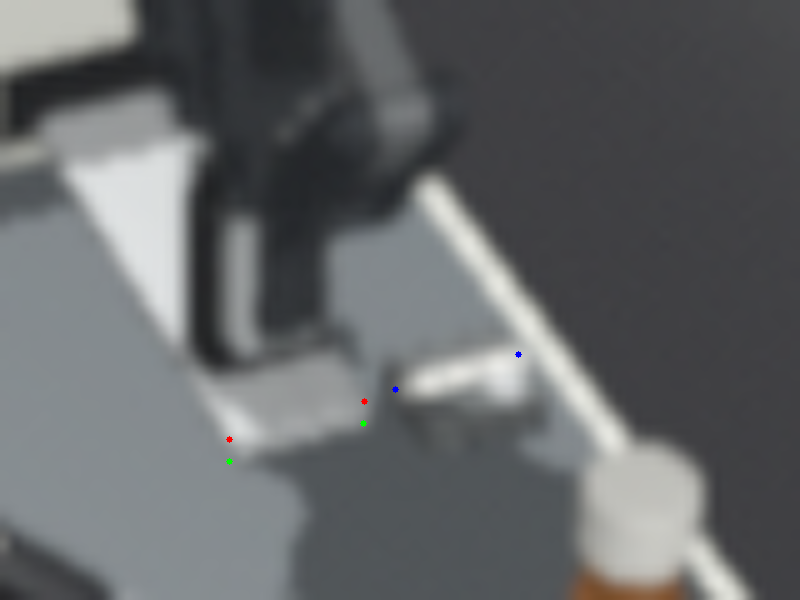

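The overlay puts the projected strip edge (red dots, about (229,439) to (364,401)) in line with the white line at about (405,390) to (518,353), to within about 2 mm. I'll hold briefly and hand in.

```bash
python3 -m pendant '[{"angular":[0,0,0],"travel":[0,0,0],"grip":255},{"angular":[0,0,0],"travel":[0,0,0],"grip":255},{"angular":[0,0,0],"travel":[0,0,0],"grip":255},{"angular":[0,0,0],"travel":[0,0,0],"grip":255},{"angular":[0,0,0],"travel":[0,0,0],"grip":255}]' && python3 -c "
from workcell import robot
print(robot.close_job())"
```

```text
time_s: 9.27
tcp_pos: [0.5536, 0.035, 0.1035]
eef_rot: [-2.486, -1.916, -0.01]
ft_force: [-0.1, 9.2, 4.0]
finger_gap: 0.158
the job is handed in; nothing more can be done
None
```

I turned the filter knob about 59° clockwise into its second position. I then pulled the shutter slide out about 37 mm by its tab and handed the job in at 9.3 s, still gripping it; no verdict was reported.

- **Knob:** after I let go, the side view showed the bar swung round to the other dot. I judged this by eye and did not measure the angle.
- **Slide:** the last picture put the strip's front edge within about 2 mm of the white line. The spring pulled back with about 9 N and the arm was not moving.
- **Disagreement:** the strip edge I could see sat about 1 pixel (about 2 mm) from where the arm pose predicted it. I couldn't tell whether that was the upper or lower edge of the strip's front face. Either way it is inside the 5 mm limit.
- **Other items:** the vial, cuvette, spatula and beakers looked undisturbed in the side views up to the grip on the tab. I did not check all of them at the end, nor the reagent bottle and jar specifically.

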